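# Make up a roller kit in the kit tray and leave the small look-alikes

### The arm

A 6-joint arm with a two-finger parallel gripper is mounted at the origin on a cart in front of the work surface, level with it; the furniture and walls round the work are solid. World frame = base frame: x ahead of the robot, y to its left, z up, the work surface at z = 0. Lengths are in m, angles in rad, forces in N, time in s.
With the tool pointing down it reaches from about 0.375 to 0.925 m from the base axis. Payload 5.7 kg.
Tool frame: the origin (TCP) lies midway between the tips of the shut fingers; the grasp point (between the pads) lies 19 mm behind it (arm.hold_point_z is the distance from the TCP to the grasp point, in m); z points along the fingers, y is the line along which they close (so a half turn about z gives the same grasp; the last joint's range is limited). The gripper opens to 85 mm and grips with 20 to 120 N. Pads are 22 mm wide; open, the fingers measure 114 mm over their backs; the gripper's body (76 mm by 85 mm) begins 54 mm behind the grasp point. The pads swing forward as they close: fully open they stand 13 mm farther back than shut.
Start: joints at [-1.395, 0.359, 1.51, -0, 1.272, -0.115], TCP at [0.172, -0.575, 0.231] pointing down, gripper open.
Joint ranges: [-2.97, 2.97], [-1.01, 2.36], [0.21, 2.38], [-0.96, 4.11], [0.2, 2.71], [-2.98, 2.98]. Speed limits (rad/s): [2.39, 2.39, 3.14, 3.14, 3.14, 3.14].

### API

Orientations are given as a unit quaternion [w, x, y, z].
In Python, from plant import arm gives the robot as it stands. Calls block until the motion is done:
- arm.move_pose(position, orientation): joint-space move of the TCP to a pose.
- arm.servo_line(position, feed=0.15, frame=None, force_limit=None): straight line of the TCP; frame=None keeps the orientation; feed is the mean speed in m/s. With force_limit (N) it stops when the force on the tool has changed by that much, and returns True; else False.
- arm.movej(angles): joint-space move.
- arm.ungrasp() and arm.gripper_close(grip_force=None): open the fingers fully, or close them until they stop; grip_force is the grip in N (None keeps the last).
- arm.pause(seconds).
- arm.solve_ik(position, orientation): joint angles nearest the present ones, or None.
- arm.read_state(): the state.
- arm.snapshot(name): name is "side" or "top" or "wrist"; returns the picture (400x640x3 uint8, red, green, blue); there is no depth.
- arm.camera_info(name): a dict with "fx", "fy", "cx", "cy" (pixels), "rvec" (rotation vector, rad) and "tvec" (3), from world to camera coordinates, as OpenCV has them; the wrist camera has in their place "hand_eye" (4x4, takes a point from camera to tool coordinates, whose origin is the TCP and whose axes are the flange's). Camera axes: x right, y down, z forward; pixel columns grow to the right and rows downward; lengths in m; the calibration is good to about 2 mm. A picture is of the moment at which its call begins: read the wrist's pose just before it. camera_info takes no time and is no camera call.
A pose or a line that the arm cannot do raises arm.MotionError and nothing moves.
- arm.close_job(): hands the job in; it is judged then, once.
Trained networks look in the newest picture that a camera, given by its name, has taken for a name from the list of things; names that differ only in an ending like _2 or _b are one class to them, and where a whole thing is asked for, a point or a joint stands for the part that bears it (a point fixed in the world has none). Each returns a list of dicts, best first, with "score" (0 to 1); they miss things now and then, are a little off and sometimes report something else, mostly with a low value. They report only what shows in the picture. A call takes as long as a camera call. They do not tell look-alikes from the thing itself.
- arm.boxes_of(camera, query): "location" ([column, row] in pixels, amid what is visible of it).
- arm.cut_out(camera, query): "mask" (400x640 bool, what is visible of it) and "location" ([column, row] in pixels, amid what is visible of it).
- arm.place_of(camera, query): "location" ([column, row] in pixels: a listed point, or the origin of a listed thing).
The state is a dict: "time": time; "q": joint angles; "qvel": joint speeds; "effort": joint torques, N m; "ee_pos": TCP position; "orientation": TCP orientation; "force": force on the tool from outside, world axes, zero at the start; "moment": the same for the moment, N m; "gripper_width": finger opening in m; "finger_force": force on a finger pad.
Only numpy, scipy, OpenCV 4.12 (cv2) and the standard library are available. Lean on these libraries where they do the work, as an engineer would, in place of code of your own. Each camera call takes 0.05 s, during which the arm holds its last target. There are 200 camera calls.

### The job

Make up one conveyor-roller kit in the blue kit tray: put the large ball bearing flat over the steel post and then the brass spacer ring on top of it (the fitter takes the spacer off first), lay the large hex nut flat in the six-sided nest, and stand the flange bolt on its head, thread up, in the round nest. The small bearing and the small nut belong to another roller: leave them where they lie. Finish with everything released and still.

Things in the scene. Friction and masses are not known exactly. Their poses are not given: they have to be found in the camera images.
- bearing_c (a point): Large ball bearing: steel rings with a black seal between them, outside diameter 40 mm, bore 17 mm, 12 mm thick, lying flat on the bench; belongs on the post. The point is its centre, half-way up; z is its bore axis.
- spacer_c (a point): Pale brass plain spacer ring, outside diameter 42 mm, free bore at least 14 mm, 7 mm thick, lying flat on the bench; belongs on the post on top of the large bearing. The point is its centre, half-way up; z is its bore axis.
- nut_c (a point): Large steel hex nut, 30 mm across flats (35 mm across corners), 16 mm high, lying flat on the bench. The point is its centre, half-way up; z is its bore axis, one pair of flats faces along its x axis (and every 60 degrees from it), corners lie on its y axis.
- bolt_c (a point): Steel flange bolt 42 mm high, standing on its head with the thread up: head 19 mm across and 10 mm high at the bottom, shank 10 mm thick and 32 mm long above it (grip the shank). The point is on its axis, half-way up (21 mm above the head's underside); z points up along the shank.
- small_bearing_c (a point): Look-alike: small ball bearing, outside diameter 28 mm, bore 12 mm, 8 mm thick. Not part of this kit: it stays where it lies. The point is its centre, half-way up.
- small_nut_c (a point): Look-alike: small steel hex nut, 19 mm across flats, 10 mm high. Not part of this kit: it stays where it lies. The point is its centre, half-way up.
- tray: Low blue kit tray, 84 x 238 mm (274 mm with the lips at its ends), fixed to the bench, rim and lips 13 mm high. Three grey insert blocks stand in it side by side in a row at 76 mm pitch, in any order. The origin is the centre of its underside; x across the row, y along it.
- post_insert_seat (a point): Grey insert block in the tray, 72 x 72 x 12 mm, top face 16 mm above the bench, with an upright steel post 9 mm thick and 29 mm tall, tapered over its last 8 mm. The point is the foot of the post on the block's top face, where the bearing rests (its top is then 12 mm higher). z up, x across the row, y along it.
- hex_insert_seat (a point): Grey insert block in the tray, 72 x 72 x 12 mm, top face 16 mm above the bench, with the six-sided nest for the nut: a black collar 5 mm high with flared walls, 39 mm across flats at the floor, 47 mm at the mouth, 53 mm outside. Takes the nut at any yaw. The point is the centre of its floor, level with the block's top; flats face along x. z up, x across the row, y along it.
- round_insert_seat (a point): Grey insert block in the tray, 72 x 72 x 12 mm, top face 16 mm above the bench, with the round nest for the bolt's head: a black collar 5 mm high with flared walls, 25 mm wide at the floor, 33 mm at the mouth, 39 mm outside. The point is the centre of its floor, level with the block's top face. z up, x across the row, y along it.
Mind the look-alikes: they are no part of the job. Leave any orange look-alike of the part that bears bearing_c alone.

How it is judged:
At the end, for the whole second after the job is handed in: Bearing over the post, spacer on it, nut flat in the six-sided nest, bolt upright on its head in the round nest: each within 8 mm of its seat's centre and 3 mm of its seated height, tilt under 0.12 rad, still (0.02 m/s). Small bearing and small nut within 25 mm of where they lay (horizontal distance between each of bearing_c, spacer_c and post_insert_seat below 0.008 m and z of bearing_c in the frame of post_insert_seat between 0.003 and 0.009 m and angle between each of bearing_c, spacer_c, nut_c, bolt_c's own z axis and vertical below 0.12 rad and linear speed of each of bearing, spacer, nut, bolt below 0.02 m/s and z of spacer_c in the frame of post_insert_seat between 0.0125 and 0.0185 m and horizontal distance between nut_c and hex_insert_seat below 0.008 m and z of nut_c in the frame of hex_insert_seat between 0.005 and 0.011 m and horizontal distance between bolt_c and round_insert_seat below 0.008 m and z of bolt_c in the frame of round_insert_seat between 0.018 and 0.024 m and distance of each of small_bearing_c, small_nut_c from where it was at the start of the episode below 0.025 m); the robot touches nothing.
It fails at once if the small bearing (which stays out of the kit) is pushed or carried more than 40 mm from its place (distance of small_bearing_c from where it was at the start of the episode above 0.04 m).
It fails at once if the small nut (which stays out of the kit) is pushed or carried more than 40 mm from its place (distance of small_nut_c from where it was at the start of the episode above 0.04 m).
It also fails if it takes over 96 s, if anything falls off the work surface, if the arm or the gripper's body presses on something with over 40 N, if the wrist force passes 120 N, or if a joint passes its speed limit or range.

## Working session

There is one attempt and no reset: what is moved stays moved. The work goes in short steps, each a Python script; the robot and the scene stay as the last script left them, time stands still between calls to the robot, and variables do not carry over. Pictures are saved under pics/ and viewed, at most 14 in all, crops included, and the job is handed in when it is done.

```bash
mkdir -p pics; cat > h.py <<'E'
import numpy as np, cv2
from scipy.spatial.transform import Rotation as R
from plant import arm
def cam(n):
    """K, Rcw (world->cam), t"""
    c=arm.camera_info(n); K=np.array([[c['fx'],0,c['cx']],[0,c['fy'],c['cy']],[0,0,1.]])
    if 'rvec' in c: return K,cv2.Rodrigues(np.array(c['rvec'],float))[0],np.array(c['tvec'],float).reshape(3)
    s=arm.read_state(); w,x,y,z=s['orientation']; T=np.eye(4); T[:3,:3]=R.from_quat([x,y,z,w]).as_matrix(); T[:3,3]=s['ee_pos']
    M=np.linalg.inv(T@np.array(c['hand_eye'])); return K,M[:3,:3],M[:3,3]
def ray(C,px):
    K,Rm,t=C; d=Rm.T@np.linalg.solve(K,[px[0],px[1],1.]); return -Rm.T@t,d
def onz(C,px,z):
    o,d=ray(C,px); return o+d*(z-o[2])/d[2]
def tri(obs):
    A=np.zeros((3,3));b=np.zeros(3)
    for C,px in obs:
        o,d=ray(C,px); d=d/np.linalg.norm(d); P=np.eye(3)-np.outer(d,d); A+=P;b+=P@o
    X=np.linalg.solve(A,b)
    return X
def proj(C,X):
    K,Rm,t=C; p=K@(Rm@np.asarray(X,float)+t); return p[:2]/p[2]
def snap(n,f=None):
    C=cam(n); im=arm.snapshot(n)
    if f: cv2.imwrite('pics/'+f,im[:,:,::-1])
    return C,im
def down(yaw):
    """tool z down, tool y at angle yaw (+90) in world"""
    q=(R.from_euler('z',yaw)*R.from_euler('x',np.pi)).as_quat(); return [q[3],q[0],q[1],q[2]]
NAMES=['bearing_c','spacer_c','nut_c','bolt_c','small_bearing_c','small_nut_c','tray','post_insert_seat','hex_insert_seat','round_insert_seat']
E
python3 - <<'E'
from h import *
s=arm.read_state();print(s['orientation'],s['time'],arm.hold_point_z)
Z=dict(zip(NAMES,[.006,.0035,.008,.021,.004,.005,0,.016,.016,.016]))
for n in ['top','side']:
    C,im=snap(n,n+'0.png'); print(n,(-C[1].T@C[2]).round(3))
    for q in NAMES:
        print(q,[(np.round(d['location']).tolist(),round(d['score'],2),onz(C,d['location'],Z[q])[:2].round(3).tolist()) for d in arm.place_of(n,q)[:4]])
E
```

```text
[-9.15190447e-04  9.89452626e-01  1.44853935e-01 -9.43984580e-06] 0.0 0.0187
top [0.33  0.066 0.929]
bearing_c [([242.0, 204.0], 0.56, [0.487, 0.23]), ([218.0, 229.0], 0.49, [0.429, 0.284]), ([216.0, 263.0], 0.47, [0.353, 0.287])]
spacer_c [([443.0, 227.0], 0.63, [0.428, -0.236])]
nut_c [([332.0, 230.0], 0.61, [0.425, 0.023])]
bolt_c [([395.0, 222.0], 0.61, [0.439, -0.122])]
small_bearing_c [([187.0, 221.0], 0.51, [0.449, 0.356]), ([278.0, 161.0], 0.29, [0.591, 0.147])]
small_nut_c [([280.0, 228.0], 0.54, [0.431, 0.141])]
tray [([312.0, 158.0], 0.81, [0.598, 0.066])]
post_insert_seat [([310.0, 158.0], 0.95, [0.594, 0.07])]
hex_insert_seat [([344.0, 152.0], 0.83, [0.607, -0.009]), ([277.0, 228.0], 0.3, [0.429, 0.148])]
round_insert_seat [([279.0, 162.0], 0.97, [0.585, 0.142]), ([394.0, 222.0], 0.68, [0.441, -0.12])]
side [ 0.039 -1.174  0.708]
bearing_c [([292.0, 177.0], 0.45, [0.499, 0.231])]
spacer_c [([334.0, 260.0], 0.72, [0.443, -0.243])]
nut_c [([292.0, 209.0], 0.53, [0.426, 0.026])]
bolt_c [([316.0, 228.0], 0.38, [0.446, -0.114])]
small_bearing_c [([326.0, 180.0], 0.7, [0.592, 0.167])]
small_nut_c []
tray [([341.0, 193.0], 0.83, [0.603, 0.079])]
post_insert_seat [([341.0, 191.0], 0.82, [0.595, 0.06])]
hex_insert_seat [([359.0, 199.0], 0.69, [0.621, -0.007])]
round_insert_seat []
```

```bash
python3 -c "
import cv2
im=cv2.imread('pics/top0.png')[110:300,150:490];cv2.imwrite('pics/top0c.png',cv2.resize(im,None,fx=2.3,fy=2.3,interpolation=2))
im=cv2.imread('pics/side0.png')[130:300,230:430];cv2.imwrite('pics/side0c.png',cv2.resize(im,None,fx=3.5,fy=3.5,interpolation=2))"
```

```text
(no output)
```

View pics/top0c.png

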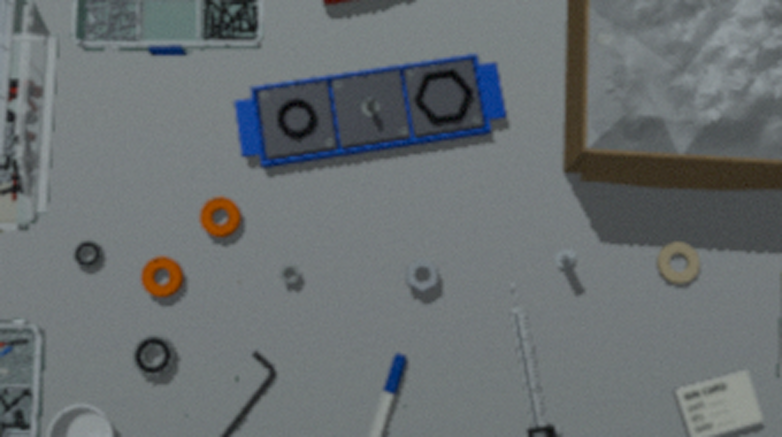

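View pics/side0c.png

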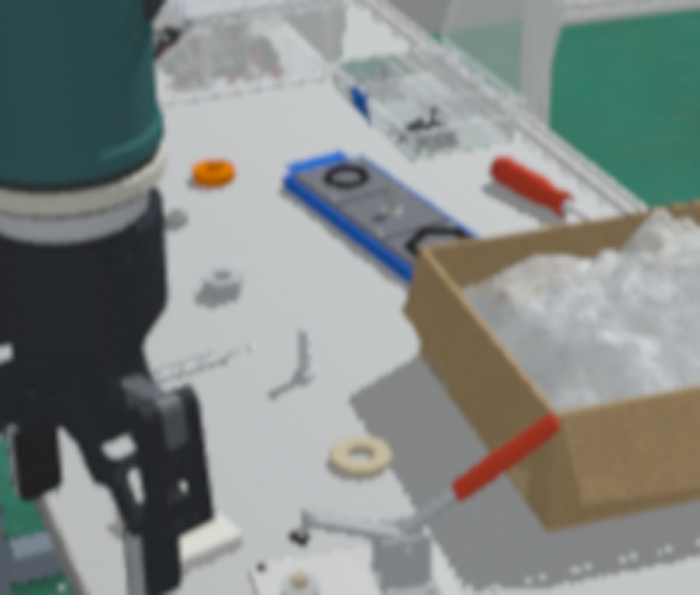

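The top view shows the tray with the round nest at pixel (279,161), the post at (311,157) and the hex nest at (343,152). The black and steel large bearing is at (217,264) and the small one at (188,220). The orange rings at (245,204) and (220,230) are decoys. The spacer (445,224), bolt (396,223), nut (334,230) and small nut (276,230) match the networks. The side view agrees, and it shows the box near the spacer. Next is a wrist-camera tour, with two views of each thing.

```bash
cat > tour.py <<'E'
from h import *
import json
EXP=dict(bearing_c=(.353,.287,.006),spacer_c=(.43,-.237,.0035),nut_c=(.425,.023,.008),bolt_c=(.44,-.122,.021),
 small_bearing_c=(.449,.356,.004),small_nut_c=(.431,.141,.005),post_insert_seat=(.594,.066,.016),hex_insert_seat=(.607,-.009,.016),round_insert_seat=(.585,.142,.016))
he=np.array(arm.camera_info('wrist')['hand_eye']); ci=arm.camera_info('wrist'); print(he.round(3).tolist(),ci['fx'])
obs={n:[] for n in EXP}
def look(xy,off,tag,h=.24,yaw=0.0):
    q=down(yaw); Rm=R.from_quat([q[1],q[2],q[3],q[0]]).as_matrix()
    o=Rm@he[:3,3]; d=Rm@he[:3,2]
    # axis hits z=0 under target
    z=h; k=(z+o[2])/-d[2]; p=np.array([xy[0]+off[0],xy[1]+off[1],z])-np.r_[(o+d*k)[:2],0]
    arm.move_pose(p.tolist(),q)
    C,im=snap('wrist',f'w_{tag}.png')
    for n,e in EXP.items():
        u=proj(C,e)
        if not(30<u[0]<610 and 30<u[1]<370): continue
        for dct in arm.place_of('wrist',n):
            x=onz(C,dct['location'],e[2])
            if np.hypot(*(x-e)[:2])<.022: obs[n].append((C,dct['location'],x,tag));break
if __name__=='__main__':
    for t,xy in [('a',(.44,-.19)),('b',(.44,-.11)),('c',(.50,.0)),('d',(.52,.09)),('e',(.41,.26)),('f',(.41,.31))]:
        try: look(xy,(0,0),t)
        except arm.MotionError as e: print(t,e)
    for n,l in obs.items():
        print(n,[(t,x[:2].round(4).tolist()) for _,_,x,t in l], tri([(a,b) for a,b,_,_ in l]).round(4) if len(l)>1 else '')
    print(arm.read_state()['time'])
    ims=[cv2.resize(cv2.imread(f'pics/w_{t}.png'),(400,250)) for t in 'bcdf']
    cv2.imwrite('pics/m1.png',np.vstack([np.hstack(ims[:2]),np.hstack(ims[2:])]))
E
python3 tour.py
```

```text
[[0.0, -0.962, -0.274, 0.069], [1.0, -0.0, 0.001, 0.0], [-0.001, -0.274, 0.962, -0.142], [0.0, 0.0, 0.0, 1.0]] 332.2944643662725
bearing_c [('c', [0.3496, 0.2829]), ('e', [0.3498, 0.2846]), ('f', [0.3495, 0.281])] [0.3502 0.2827 0.0071]
spacer_c [('a', [0.4365, -0.2434]), ('b', [0.4357, -0.244]), ('c', [0.44, -0.2445]), ('d', [0.4351, -0.245])] [ 0.4374 -0.2435  0.0049]
nut_c [('a', [0.4248, 0.0192]), ('b', [0.425, 0.0155]), ('c', [0.4222, 0.0146]), ('d', [0.4205, 0.0164]), ('e', [0.4243, 0.0144]), ('f', [0.4247, 0.0123])] [0.4251 0.0159 0.0121]
bolt_c [('b', [0.4397, -0.126]), ('d', [0.4384, -0.1275])] [ 0.4403 -0.1257  0.0241]
small_bearing_c [('d', [0.4485, 0.3539]), ('e', [0.4474, 0.3543]), ('f', [0.4509, 0.3517])] [0.4498 0.3523 0.0069]
small_nut_c [('a', [0.4278, 0.1476]), ('b', [0.4321, 0.1475]), ('c', [0.4278, 0.1471]), ('d', [0.4272, 0.15]), ('e', [0.4289, 0.149]), ('f', [0.4261, 0.1489])] [0.428  0.1487 0.004 ]
post_insert_seat [('a', [0.5997, 0.0655]), ('b', [0.598, 0.0672]), ('c', [0.5982, 0.0661]), ('d', [0.5996, 0.0675])] [0.5989 0.0671 0.0143]
hex_insert_seat [('a', [0.6115, -0.0094]), ('b', [0.608, -0.0084]), ('c', [0.6128, -0.0082]), ('d', [0.6097, -0.0051])] [ 0.6109 -0.0072  0.0109]
round_insert_seat [('b', [0.5859, 0.1416]), ('c', [0.5875, 0.1392]), ('d', [0.588, 0.1429]), ('e', [0.5875, 0.14]), ('f', [0.5849, 0.1428])] [0.5868 0.1414 0.0148]
7.775
```

```bash
cat >> h.py <<'E'
TY=np.deg2rad(9.2); PY=np.pi/2+TY
POST=(.5989,.067); HEX=(.6110,-.0075); RND=(.5868,.1415)
def pick(xy,yaw,z,clear=.09,force=50):
    q=down(yaw); arm.ungrasp(); arm.move_pose([*xy,z+clear],q)
    hit=arm.servo_line([*xy,z],feed=.1,force_limit=15); arm.gripper_close(force); s=arm.read_state()
    print('pick hit',hit,'z',s['ee_pos'].round(4) if hasattr(s['ee_pos'],'round') else s['ee_pos'],'w',round(s['gripper_width'],4),'ff',s['finger_force'])
    arm.servo_line([*xy,z+clear],feed=.12); s=arm.read_state(); print('lifted w',round(s['gripper_width'],4),'t',s['time'])
E
python3 - <<'E'
from h import *
pick((.350,.283),0.,-.001)
arm.move_pose([.45,.2,.2],down(0.))
snap('wrist','held1.png'); snap('side','held1s.png')
a=cv2.imread('pics/m1.png'); b=cv2.imread('pics/held1.png')
cv2.imwrite('pics/held1c.png',b)
E
```

```text
pick hit False z [ 3.502e-01  2.831e-01 -3.000e-04] w 0.0377 ff 48.9725499227643
lifted w 0.0374 t 11.225
```

View pics/m1.png

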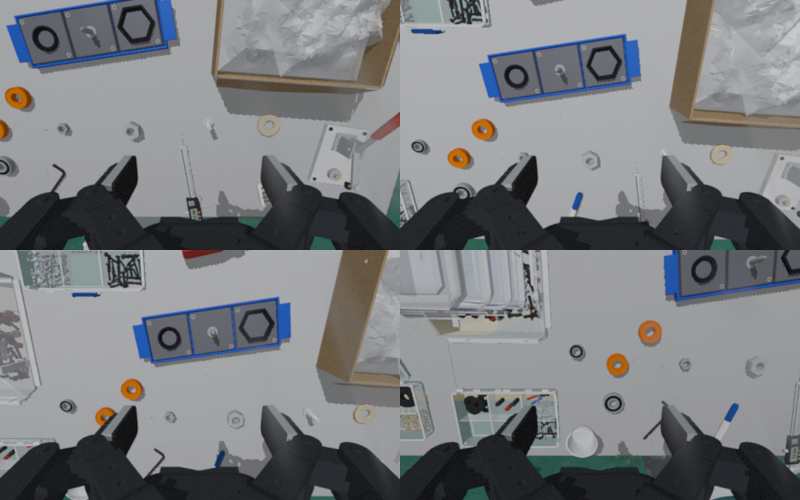

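View pics/held1.png

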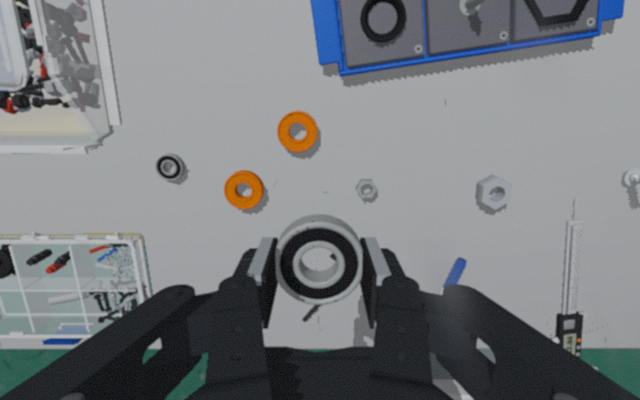

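The montage shows the tray and all parts clearly. In the held view the bearing sits level between the pads at about (318,262). I'll measure its offset in the hand, then put it over the post.

```bash
cat >> h.py <<'E'
def held(q,tz):
    """offset (tool x,y) of held part centre at tool z=tz from newest wrist view"""
    c=arm.camera_info('wrist'); H=np.array(c['hand_eye']); C=cam('wrist'); arm.snapshot('wrist')
    exp=proj(C,(lambda s:np.array(s['ee_pos']))(arm.read_state()))
    best=[d for d in arm.place_of('wrist',q) if np.hypot(*(np.array(d['location'])-exp))<60]
    if not best: print('held: none'); return None
    px=best[0]['location']; d=H[:3,:3]@[(px[0]-c['cx'])/c['fx'],(px[1]-c['cy'])/c['fy'],1.]; o=H[:3,3]
    p=o+d*(tz-o[2])/d[2]; print('held',q,px,p.round(4)); return p
def place(xy,yaw,z,off=(0,0),clear=.06,fl=12,ret=.09):
    q=down(yaw); Rm=R.from_quat([q[1],q[2],q[3],q[0]]).as_matrix(); d=Rm@np.array([off[0],off[1],0]); p=np.array(xy)-d[:2]
    arm.move_pose([*p,z+clear],q); hit=arm.servo_line([*p,z],feed=.06,force_limit=fl); s=arm.read_state()
    print('place hit',hit,np.round(s['ee_pos'],4),'F',np.round(s['force'],1),'w',round(s['gripper_width'],4))
    return hit
def release(dz=.1):
    arm.ungrasp(); p=np.array(arm.read_state()['ee_pos']); arm.servo_line([p[0],p[1],p[2]+dz],feed=.15); print('t',arm.read_state()['time'])
E
python3 - <<'E'
from h import *
p=held('bearing_c',-.006)
place(POST,PY,.016,(p[0],0))
E
```

```text
held bearing_c [319.1, 254.9] [ 0.0023  0.0006 -0.006 ]
place hit True [0.5986 0.0647 0.0158] F [-0.7 -0.6  5.8] w 0.0373
```

```bash
python3 - <<'E'
from h import *
release()
C,im=snap('wrist','rel1.png')
for n in ['post_insert_seat','bearing_c']:
    for d in arm.place_of('wrist',n)[:2]: print(n,d['score'],onz(C,d['location'],.016 if n[0]=='p' else .022).round(4))
# nut view
import tour
tour.look((.425,.016),(0.0,0),'nut',h=.2)
C,_=snap('wrist')
m=[d for d in arm.cut_out('wrist','nut_c') if np.hypot(*(onz(C,d['location'],.012)[:2]-[.425,.016]))<.02]
m=m[0]['mask']; ys,xs=np.nonzero(m); print(len(xs))
pts=np.array([onz(C,(x,y),.012)[:2] for x,y in zip(xs,ys)]); c=pts.mean(0); print(c)
r=pts-c; th=np.arctan2(r[:,1],r[:,0]); 
rad=np.array([max(np.r_[0,np.hypot(*r[np.abs((th-a+np.pi)%(2*np.pi)-np.pi)<.09].T)]) for a in np.linspace(0,2*np.pi,72,endpoint=False)])
f=np.fft.fft(rad)[6]; print('corner deg mod60',np.rad2deg(-np.angle(f))/6%60,abs(f)/72, 'place',[onz(C,d['location'],.008).round(4) for d in arm.place_of('wrist','nut_c')[:2]])
x0,y0=int(xs.mean()),int(ys.mean())
g=cv2.imread('pics/w_nut.png')[max(0,y0-40):y0+40,max(0,x0-40):x0+40]; g=cv2.resize(g,(400,400),interpolation=2)
cv2.imwrite('pics/nutc.png',np.hstack([g,cv2.resize(cv2.imread('pics/rel1.png')[60:310,195:445],(400,400))]))
E
```

```text
t 16.2417
post_insert_seat 0.65 [0.5976 0.0689 0.016 ]
bearing_c 0.95 [0.5957 0.0649 0.022 ]
bearing_c 0.17 [ 0.6083 -0.0046  0.022 ]
[[0.0, -0.962, -0.274, 0.069], [1.0, 0.0, -0.001, -0.0], [0.001, -0.274, 0.962, -0.142], [0.0, 0.0, 0.0, 1.0]] 332.2944643662725
698
[0.42752808 0.01854806]
corner deg mod60 59.88552242241581 0.00040783692889571275 place []
```

View pics/nutc.png

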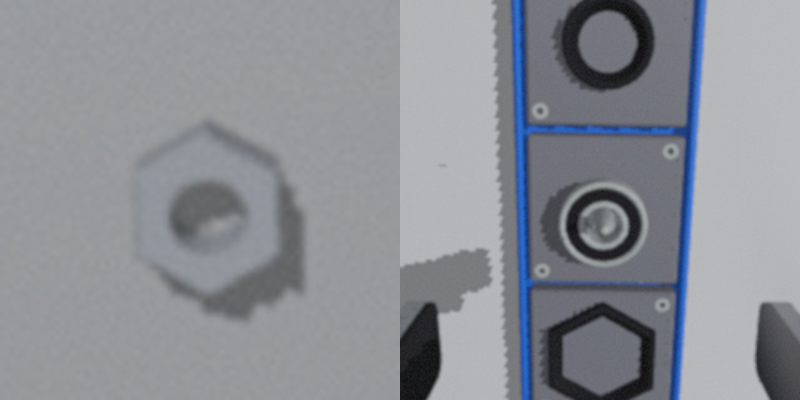

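The left crop shows the nut with a corner pointing ahead and its flats facing ±y, so yaw is about 0. On the right the bearing lies flat around the post. Next I'll pick and place the nut, then go for the bolt.

```bash
python3 - <<'E'
from h import *
pick((.4255,.0165),0.,.006)
p=held('nut_c',-.002)
ok=p is not None and abs(p[0])<.008
place(HEX,PY,.016+.0065,(p[0] if ok else 0,0),clear=.05)
E
```

```text
pick hit False z [0.4256 0.0165 0.0064] w 0.0287 ff 48.922013870555645
lifted w 0.0282 t 21.5333
held nut_c [320.1, 256.3] [-0.0004  0.0011 -0.002 ]
place hit True [ 0.61   -0.007   0.0225] F [-0.7 -0.2  5.5] w 0.0287
```

```bash
python3 - <<'E'
from h import *
release()
pick((.4403,-.1257),np.pi,.018,clear=.1)
p=held('bolt_c',-.003)
ok=p is not None and abs(p[0])<.008
arm.move_pose([.55,.1,.2],down(PY))
place(RND,PY,.016+.0185,(p[0] if ok else 0,0),clear=.06)
E
```

```text
t 25.375
pick hit False z [ 0.4404 -0.1257  0.0182] w 0.0078 ff 48.78318389179185
lifted w 0.0074 t 29.925
held bolt_c [318.1, 257.9] [ 0.0002 -0.0005 -0.003 ]
place hit False [0.5871 0.1413 0.0345] F [ 0.4 -0.4 -0.8] w 0.0082
```

```bash
python3 - <<'E'
from h import *
p=np.array(arm.read_state()['ee_pos'])
print(arm.servo_line([p[0],p[1],.031],feed=.03,force_limit=6),arm.read_state()['ee_pos'])
release(.11)
pick((.4372,-.2437),np.pi,-.0015)
p=held('spacer_c',-.004)
arm.move_pose([.5,-.05,.2],down(PY)); snap('side','sp_s.png'); snap('wrist','sp_w.png')
C=cam('top'); arm.snapshot('top')
a=cv2.imread('pics/sp_w.png'); cv2.imwrite('pics/sp.png',a)
E
```

```text
True [0.58765047 0.14147318 0.03402262]
t 35.2083
pick hit False z [ 0.4374 -0.2439 -0.0006] w 0.0387 ff 49.07825137954205
lifted w 0.0387 t 39.775
held spacer_c [320.5, 253.7] [ 0.0028  0.0006 -0.004 ]
```

View pics/sp.png

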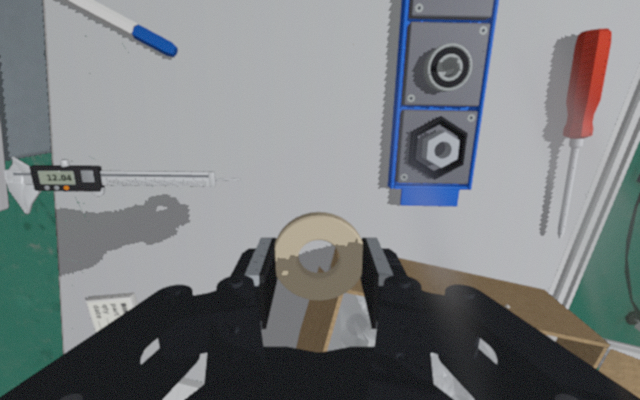

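The spacer is held level at (319,256) and the nut sits in the hex nest at (440,150). I'll measure the post again from the placing orientation, so hand-eye errors cancel.

```bash
python3 - <<'E'
from h import *
p=held('spacer_c',-.004); L=[];
for xy in [(.59,-.03),(.61,.0),(.59,.02)]:
    arm.move_pose([*xy,.15],down(PY)); C,im=snap('wrist','post_%d.png'%(len(L)))
    for d in arm.place_of('wrist','post_insert_seat')[:1]:
        x=onz(C,d['location'],.016); print(d['location'],round(d['score'],2),x.round(4)); L.append((C,d['location']))
    print('bearing',[(onz(C,d['location'],.022).round(4),round(d['score'],2)) for d in arm.place_of('wrist','bearing_c')[:1]])
    # candidate overlay: post tip axis
    for X,c in [((.598,.0683,.045),(0,0,255)),((.5989,.067,.045),(0,255,0))]:
        u=proj(C,X); cv2.circle(im,(int(u[0]),int(u[1])),1,c[::-1],-1)
u=proj(C,(.598,.068,.03)).astype(int); g=im[max(0,u[1]-50):u[1]+50,max(0,u[0]-60):u[0]+60]
cv2.imwrite('pics/postc.png',cv2.resize(g,None,fx=5,fy=5,interpolation=cv2.INTER_NEAREST)[:,:,::-1]); print(tri(L).round(4),u)
E
```

```text
held spacer_c [318.0, 257.8] [ 0.     -0.0007 -0.004 ]
[351.5, 66.8] 0.74 [0.599  0.0675 0.016 ]
bearing [(array([0.5978, 0.0672, 0.022 ]), 0.91)]
[315.6, 101.7] 0.76 [0.5968 0.0677 0.016 ]
bearing [(array([0.5984, 0.0663, 0.022 ]), 0.68)]
[342.0, 128.2] 0.89 [0.5986 0.0702 0.016 ]
bearing [(array([0.5982, 0.0665, 0.022 ]), 0.81)]
[0.5984 0.0685 0.011 ] [341 132]
```

View pics/postc.png

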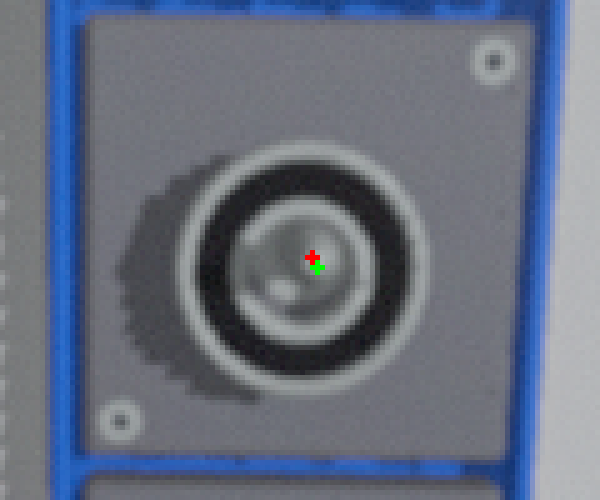

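The dots, my post estimates, fall within about 1 mm of the post tip at crop (320,250). I'll lower the spacer with a force limit and search if it catches on the tip.

```bash
python3 - <<'E'
from h import *
hit=place((.5988,.0688),PY,.0275,(.0012,0),clear=.045,fl=8)
p0=np.array(arm.read_state()['ee_pos'])
for dx,dy in [(0,-.002),(.002,0),(0,.002),(-.002,0)]:
    z=arm.read_state()['ee_pos'][2]
    if z<.030: break
    arm.servo_line([p0[0],p0[1],z+.004],feed=.05); arm.servo_line([p0[0]+dx,p0[1]+dy,z+.004],feed=.05)
    print(dx,dy,arm.servo_line([p0[0]+dx,p0[1]+dy,.0275],feed=.05,force_limit=8),np.round(arm.read_state()['ee_pos'],4))
print(arm.read_state()['time'],arm.read_state()['force'])
E
```

```text
place hit True [0.598  0.0675 0.0274] F [-0.6 -0.1  5.9] w 0.039
44.3833 [-0.59879544 -0.06908207  5.94120365]
```

It went down to 27.4 mm, which is seated height. I'll release it and check.

```bash
python3 - <<'E'
from h import *
release(.13)
p=np.array(arm.read_state()['ee_pos']); arm.move_pose([p[0]-.03,p[1]-.08,.2],down(PY)); arm.pause(.5)
C,im=snap('wrist'); Z=dict(bearing_c=.022,spacer_c=.0315,nut_c=.024,bolt_c=.037,hex_insert_seat=.016,round_insert_seat=.016)
for n,z in Z.items():
    l=[onz(C,d['location'],z) for d in arm.place_of('wrist',n)]; print(n,[x[:2].round(4).tolist() for x in l[:2]])
cv2.imwrite('pics/fin_w.png',im[:,:,::-1])
_,s=snap('side'); s=s[150:230,290:400]
cv2.imwrite('pics/fin.png',np.hstack([cv2.resize(im[0:260,170:510],(458,350)),cv2.resize(s,(340,350))])[:,:,::-1])
E
```

```text
t 45.925
bearing_c [[0.5969, 0.066]]
spacer_c [[0.5977, 0.069]]
nut_c [[0.6139, -0.0087]]
bolt_c [[0.5847, 0.1407]]
hex_insert_seat [[0.6101, -0.0061]]
round_insert_seat [[0.5871, 0.1427], [0.6014, 0.0683]]
```

View pics/fin.png

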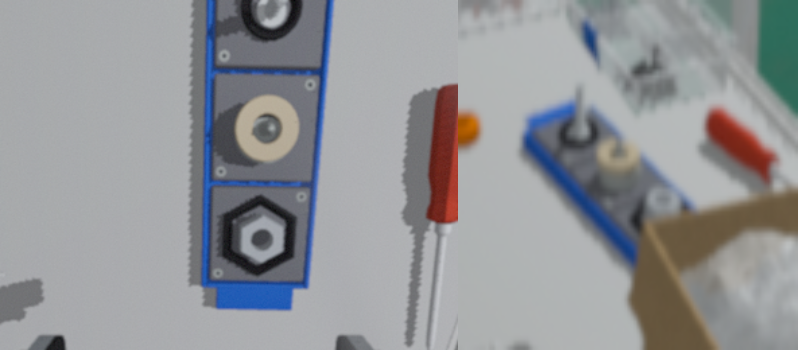

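The final view shows the spacer flat on the post at (267,128), the nut flat in its nest at (261,238), and the bolt upright in the round nest. The gripper is clear of everything.

```bash
python3 -c "
from plant import arm
print(arm.close_job())"
```

```text
the job is handed in; nothing more can be done
None
```

The kit is made up and handed in at about 46 s: the bearing and spacer are on the post, the nut is flat in the hex nest, and the bolt stands in the round nest; I never handled the look-alikes, and the judge's result was not shown to me.

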